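Set the bread slicing guide for thick toast

TASK

Set up the bread slicing guide for thick toast: push its sliding stop along the rail towards the knife slot until it clicks into the second notch, counted from the slot, then push the loaf along its bed through the slot's frame until its cut face rests against the stop, gently enough that the stop stays in that notch. Only push, with the fingers closed: do not grip or straddle the stop, do not lift or tip the loaf, and leave the other things where they are.

Things in the scene. Friction and masses are not known exactly. Their poses are not given: they have to be found in the camera images.
- guide: Bread slicing guide: pale wood, metal rail, 150 (x) x 375 (y) x 115 mm high, fixed on the worktop. Origin: on the worktop under the middle of the knife slot. Its y axis points from the slot along the loaf bed (y = +3 to +225 mm, top 22 mm above the worktop); the rail deck lies at y = -3 to -150 mm (top 12 mm; rail 26 mm wide with cross ribs up to 21 mm).
- slot (a point): Middle of the knife slot (guide's y = 0), 22 mm above the worktop. It is the 6 mm gap between two upright cheeks (guide y = +3 to +55 mm) and two posts (y = -3 to -13 mm), all 115 mm high, at x = +-54 to +-66 mm. A low fence, 46 mm high, carries the cheeks on to y = +134 mm. Short dark lines on the deck beside the rail, every 15 mm from the slot, show where the stop face stands at each notch.
- stop (a joint): Stop's distance from the slot to its face, m (0 to 0.079; grows along the guide's -y). A spring ball drops into notches at 0.015 (first), 0.030 (second), 0.045, 0.060, 0.075. Leaving a notch takes about 8 to 10 N at first; this fades to nothing 7.5 mm on, then the stop snaps on into the next; left nearer to one notch it slides back there. It starts in or near the fourth or fifth.
- stop_face (a point): Middle of the stop face, which looks at the slot (+y): an upright steel plate 90 mm wide, 4 mm thick, from 21 to 85 mm above the worktop; this point is 53 mm above the worktop. Axes as the guide's.
- stop_tab (a point): Middle of the outer (-y) face of the stop's thumb tab: an upright steel plate 56 mm wide, 4 mm thick, at the outer end of the stop's black carriage, 50 mm behind the stop face, from 37 to 66 mm above the worktop; this point is 50 mm above it. Push here to move the stop towards the slot (+y of the guide).
- loaf_face (a point): Middle of the flat cut face of the loaf, 35 mm above its underside. Loose, rigid, part-used tin loaf, brown crust, 180 mm long, 100 wide, 85 high, 0.3 to 0.45 kg, lying on the bed between the cheeks (4 to 5 mm play each side), cut face to the slot. The loaf's y runs from cut face to heel (as the guide's y). Sliding it takes 1.4 to 3.5 N.
- loaf_heel (a point): Middle of the rounded crusty heel end of the loaf, 180 mm from the cut face along the loaf's +y, 35 mm above its underside (57 mm above the worktop). Push here to move the loaf towards the slot (-y of the guide).
- bread_knife: Bread knife lying flat in front of the guide, 300 mm long, 16 mm high: steel blade along its +x, dark wooden handle; origin near the joint of blade and handle. Not to be moved.
- honey_jar: Jar of honey-coloured spread with a red lid, 65 mm across, 100 mm high, behind the guide's rail; origin in its base. Not to be moved.
- jam_jar: Clip-top glass jar, 94 x 80 x 97 mm, behind the guide; origin in its base. Not to be moved.
- ramekin: Dark blue small bowl, 115 mm across, 50 mm high, behind the loaf bed; origin in its base. Not to be moved.
- teaspoon: Metal teaspoon, 139 mm long, 10 mm high, lying to the right of the guide; origin at its middle. Not to be moved.
- mug: Patterned mug with a handle, 79 x 115 x 98 mm, to the right of the guide; origin in its base. Not to be moved.
Not all that is in view belongs to the job. There is more than one size of the part that bears loaf_face; the job needs the larger.

How it is judged:
On the way:
1. the stop sits still in the second notch from the slot, with the loaf not yet pushed (value of joint stop between 0.0275 and 0.0325 m and velocity of joint stop between -0.01 and 0.01 m/s and distance of loaf_face from where it was at the start of the episode below 0.01 m), for 0.3 s.
At the end, for the whole second after the job is handed in: The stop rests in the second notch (0.030 m within 2.5 mm) and the loaf lies flat on its bed with its cut face within 3 mm of the stop face, the stop at rest (value of joint stop between 0.0275 and 0.0325 m and y of loaf_face in the frame of stop_face between -0.003 and 0.003 m and z of loaf_face in the frame of guide between 0.052 and 0.062 m and angle between loaf_face's own z axis and vertical below 0.05 rad and velocity of joint stop between -0.01 and 0.01 m/s); the robot touches nothing.
It fails at once if the loaf is lifted or tipped (z of loaf_face in the frame of guide above 0.069 m or angle between loaf_face's own z axis and vertical above 0.15 rad).
It fails at once if the stop is pinched: the grasp point between the fingers comes onto its thumb tab or its face plate (x of the grasp point in the frame of stop_tab between -0.045 and 0.045 m and ((y of the grasp point in the frame of stop_tab between -0.002 and 0.006 m and z of the grasp point in the frame of stop_tab below 0.028 m) or (y of the grasp point in the frame of stop_face between -0.006 and 0.002 m and z of the grasp point in the frame of stop_face below 0.044 m))).
It fails at once if a jar, the bowl, the mug, the knife or the teaspoon is moved by more than 20 mm or tipped (distance of any of bread_knife, honey_jar, jam_jar, ramekin, teaspoon, mug from where it was at the start of the episode above 0.02 m or angle between any of bread_knife, honey_jar, jam_jar, ramekin, teaspoon, mug's own z axis and vertical above 0.3 rad).
It also fails if it takes over 72 s, if anything falls off the work surface, if the arm or the gripper's body presses on something with over 40 N, if the wrist force passes 120 N, or if a joint passes its speed limit or range.

ROBOT

A 6-joint arm with a two-finger parallel gripper is mounted at the origin on a cart in front of the work surface, level with it; the furniture and walls round the work are solid. World frame = base frame: x ahead of the robot, y to its left, z up, the work surface at z = 0. Lengths are in m, angles in rad, forces in N, time in s.
With the tool pointing down it reaches from about 0.375 to 0.9 m from the base axis. Payload 3.1 kg.
Tool frame: the origin (TCP) lies where the fingers leave the gripper's body, on its centre line; the fingertips stand 73 mm ahead of it and the grasp point (between the pads) lies 54 mm ahead of it; z points along the fingers, y is the line along which they close (so a half turn about z gives the same grasp; the last joint's range is limited). The gripper opens to 85 mm and grips with 20 to 120 N. Pads are 22 mm wide; open, the fingers measure 114 mm over their backs; the gripper's body (76 mm by 85 mm) begins 54 mm behind the grasp point. The pads swing forward as they close: fully open they stand 13 mm farther back than shut.
Start: joints at [1.091, 0.527, 1.433, -0, 1.181, -0.178], TCP at [0.186, 0.597, 0.304] pointing down, gripper open.
Joint ranges: [-3.08, 3.08], [-0.75, 2.2], [0.22, 2.44], [-1.43, 4.57], [0, 2.65], [-2.85, 2.85]. Speed limits (rad/s): [2.79, 2.79, 3.14, 3.14, 3.14, 3.14].

INTERFACE

Orientations are given as a unit quaternion [x, y, z, w].
In Python, from station import manip gives the robot as it stands.
- The arm moves only by the shell command python3 -m crank 'ROWS' [FORCE]. ROWS is JSON, a list of rows, each an object with "dp": the shift along the tool's x, y, z normalised to -1 to 1, where 1 is 50 cm, a list of three; "delta_rot": the turn, a rotation vector about the tool's x, y, z normalised to -1 to 1, where 1 is 2 pi rad, a list of three; "fingers": the opening, from -1 (shut) to 1 (fully open). A call has 1 to 12 rows; each row shifts and turns the commanded pose from where the row before left it, along the tool's axes as they then stand; what a row does not reach is not made up. A row lasts 1/12 s, in which the tool goes at most 41.7 mm and 7.16 degrees, less where a joint would pass 70% of its speed; a pose out of reach is approached as far as the arm can. A call with a number of a shift or a turn outside -1 to 1 is refused whole. A call with a gripper value outside its range is refused whole. The fingers move at their own pace and stop on an object; FORCE is the grip in N (left out, the last holds). Time passes only in rows, so rows that do not move let the fingers close. It gives the time, the measured TCP pose, the force, the opening and the grip force at its end, in the units of the state.
- manip.sense(): the state, without advancing time (a new reading comes with each control period).
- manip.snapshot(name): name is "side" or "top"; returns (picture, depth): 480x640x3 uint8, red, green, blue; 480x640 float32, m along the optical axis (not along the pixel's ray), 0 where there is no reading.
- manip.camera_model(name): a dict with "fx", "fy", "cx", "cy" (pixels), "k1" (the pictures are not rectified: a ray, as slopes to the right and down, at radius r is drawn at 1 + k1 r^2 times it, then the intrinsics apply), "origin" and "attitude" of the camera in the world. Camera axes: x right, y up, looking along -z (the intrinsics and any distortion apply to the point x, -y, -z); pixel columns grow to the right and rows downward; lengths in m; the calibration is good to about 2 mm. A picture is of the moment at which its call begins. camera_model takes no time and is no camera call.
- manip.sign_off(): hands the job in; it is judged then, once.
The state is a dict: "t": time; "q": joint angles; "qd": joint speeds; "tau": joint torques, N m; "tcp_pos": TCP position; "tool_rot": TCP orientation; "force": force on the tool from outside, world axes, zero at the start; "ft_torque": the same for the moment, N m; "finger_gap": opening from 0.0 (shut) to 1.0 (fully open); "gripper_force": force on a finger pad.
Only numpy, scipy, OpenCV 4.12 (cv2) and the standard library are available. Lean on these libraries where they do the work, as an engineer would, in place of code of your own. Each camera call takes 0.05 s, during which the arm holds its last target. There are 200 camera calls.

## Working session

There is one attempt and no reset: what is moved stays moved. The work goes in short steps, Python scripts to look and compute and a shell command to move; the robot and the scene stay as the last step left them, time stands still between calls to the robot, and variables do not carry over. Pictures are saved under pics/ and viewed, at most 10 in all, crops included, and the job is handed in when it is done.

```bash
mkdir -p pics; cat > h.py <<'E'
import numpy as np, cv2, json
from station import manip
from scipy.spatial.transform import Rotation as R
def cam(n):
    m=manip.camera_model(n); a=np.array(m['attitude'],float)
    Rm=a if a.shape==(3,3) else R.from_quat(a).as_matrix()
    return m,Rm,np.array(m['origin'])
def world(n,u,v,d):
    m,Rm,o=cam(n)
    K=np.array([[m['fx'],0,m['cx']],[0,m['fy'],m['cy']],[0,0,1.]])
    p=cv2.undistortPoints(np.array([[[u,v]]],float),K,np.array([m['k1'],0,0,0.]))[0,0]
    return o+Rm@np.array([p[0]*d,-p[1]*d,-d])
def worldz(n,u,v,z):
    m,Rm,o=cam(n); r=world(n,u,v,1.)-o
    return o+r*(z-o[2])/r[2]
def pix(n,P):
    m,Rm,o=cam(n); c=Rm.T@(np.array(P)-o); x,y=c[0]/-c[2],-c[1]/-c[2]; k=1+m['k1']*(x*x+y*y)
    return m['fx']*x*k+m['cx'],m['fy']*y*k+m['cy']
def snap(n,f):
    p,d=manip.snapshot(n); cv2.imwrite('pics/'+f+'.png',p[:,:,::-1]); np.save('pics/'+f+'.npy',d); return p,d
E
python3 - <<'E'
from h import *
for n in('top','side'): snap(n,n+'0'); print(manip.camera_model(n))
print(manip.sense())
E
```

```text
{'fx': 575.8064455124704, 'fy': 575.8064455124704, 'cx': 316.7063721689874, 'cy': 235.63530906640463, 'k1': -0.09686268250759102, 'origin': array([ 0.40640632, -0.007337  ,  1.43822651]), 'attitude': array([ 0.02858073, -0.0298692 , -0.70256698,  0.71041581])}
{'fx': 581.678788428187, 'fy': 581.678788428187, 'cx': 320.53929853221405, 'cy': 238.4198625060171, 'k1': -0.19596002438166477, 'origin': array([-0.24151598,  1.3472828 ,  0.78486999]), 'attitude': array([-0.13809941,  0.52252757,  0.81284763, -0.21719167])}
{'t': 0.1, 'q': array([ 1.09054727e+00,  5.28400047e-01,  1.43375182e+00, -2.40443863e-05,
        1.18137773e+00, -1.78469718e-01]), 'qd': array([ 0.00068965, -0.00327379, -0.0020882 ,  0.00121887, -0.00170827,
       -0.00354608]), 'tau': array([-1.76538297e-04, -4.43307638e+01, -1.78586215e+01, -2.47258995e-04,
        3.89643727e-03, -7.57419684e-06]), 'tcp_pos': array([0.18549196, 0.59632914, 0.30302194]), 'tool_rot': array([ 1.50313160e-01,  9.88637960e-01, -9.20010221e-04, -3.02718821e-04]), 'force': array([-0.59085443,  1.06852682,  0.04076915]), 'ft_torque': array([-9.12947392e-05,  3.40256204e-02,  8.88871056e-03]), 'gripper_force': 0.0, 'finger_gap': 1.00200954208235}
```

View pics/top0.png

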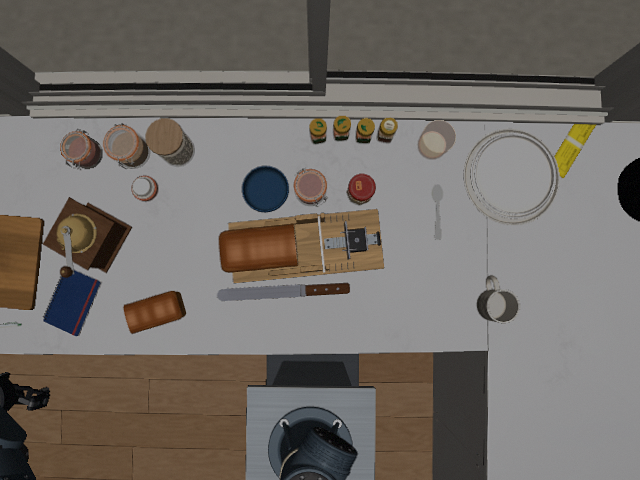

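View pics/side0.png

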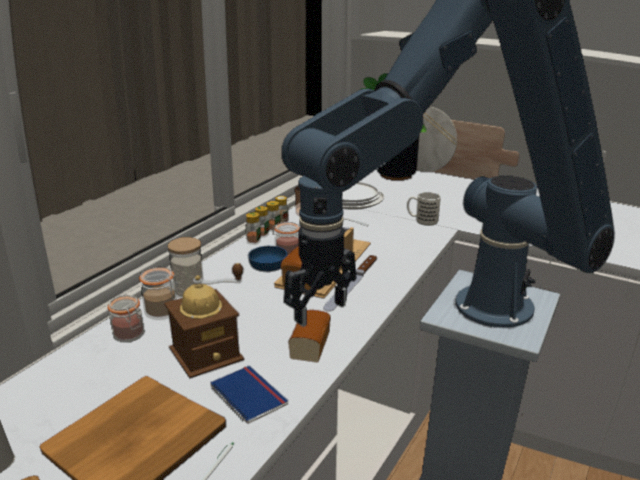

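The top view shows two loaves: a larger one on the guide's bed at about (258,248) and a smaller loose one at (155,311). The larger one is meant, because it lies in the guide. The stop is at about (358,240), the white slot line at x≈322, the knife in front at (285,292), and the honey and jam jars behind at (361,187) and (310,186).

```bash
python3 - <<'E'
from h import *
p=cv2.imread('pics/top0.png')[195:295,205:400]
cv2.imwrite('pics/c1.png',cv2.resize(p,None,fx=4,fy=4,interpolation=cv2.INTER_CUBIC))
E
```

```text
(no output)
```

View pics/c1.png

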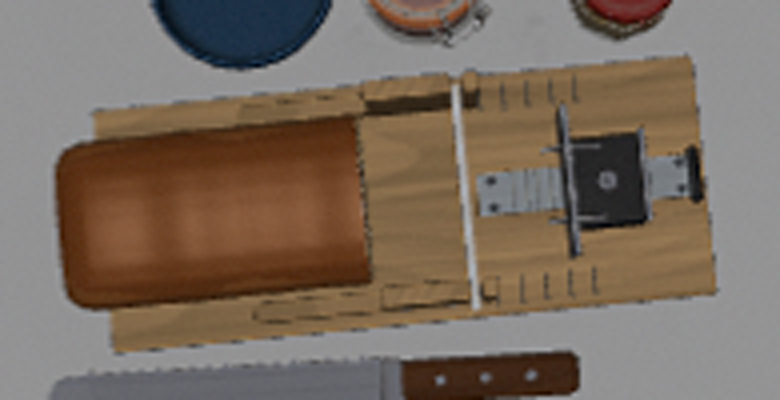

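The crop shows the larger loaf's cut face near x≈365. The slot line runs from (458,85) to (476,308), the stop plate's top edge from (562,105) to (577,255), and the tab's top edge from (641,130) to (651,222). The stop stands near the fifth notch or the fourth.

```bash
python3 - <<'E'
from h import *
np.set_printoptions(precision=4,suppress=True)
w=lambda a,b,z: worldz('top',205+(a+.5)/4-.5,195+(b+.5)/4-.5,z)
RT,RB=w(690,57,.012),w(716,292,.012); LT,LB=w(95,110,.022),w(115,350,.022)
S1,S2=w(458,85,.0),w(476,308,.0)
print(RT,RB,LT,LB,np.linalg.norm((RT-RB)),np.linalg.norm(LT-LB),'slot',S1,S2)
y=((LT+LB)-(RT+RB))/2; L=np.linalg.norm(y[:2]); y=y[:2]/L; x=np.array([y[1],-y[0]])
print('len',L,'yaw(y axis)',np.degrees(np.arctan2(y[1],y[0])))
xs=(RT-RB)[:2]; print('yaw from x edge',np.degrees(np.arctan2(xs[1],xs[0])))
mid=(RT+RB)[:2]/2; O=mid+y*.150; mid2=(LT+LB)[:2]/2; O2=mid2-y*.225
print('O',O,O2,'x',x,'y',y); O=(O+O2)/2
G=lambda P:(np.round([(P[:2]-O)@x,(P[:2]-O)@y],4))
for nm,P in dict(slot1=S1,slot2=S2,f1=w(562,105,.085),f2=w(577,255,.085),t1=w(641,130,.066),t2=w(651,222,.066),lc1=w(358,115,.1),lc2=w(370,280,.06),heel=w(62,230,.06),honey=w(620,20,.1)).items(): print(nm,P,G(P))
d=np.load('pics/top0.npy')
for c in [(569,180),(646,176),(646,150),(610,160),(300,200),(362,200),(100,230),(80,230),(66,230)]:
  u,v=205+c[0]/4,195+c[1]/4; P=world('top',u,v,d[int(round(v)),int(round(u))]); print(c,P,G(P))
E
```

```text
[ 0.5934 -0.1595  0.012 ] [ 0.4469 -0.176   0.012 ] [0.5549 0.2099 0.022 ] [0.4069 0.1942 0.022 ] 0.1474134356258916 0.14888651299609618 slot [ 0.5755 -0.0148  0.    ] [ 0.4357 -0.0276  0.    ]
len 0.37193093275909617 yaw(y axis) 96.05975932397791
yaw from x edge 6.429335938106388
O [ 0.5043 -0.0186] [ 0.5046 -0.0217] x [0.9944 0.1056] y [-0.1056  0.9944]
slot1 [ 0.5755 -0.0148  0.    ] [ 0.0712 -0.0022]
slot2 [ 0.4357 -0.0276  0.    ] [-0.0692 -0.0001]
f1 [ 0.5543 -0.076   0.085 ] [ 0.0437 -0.0608]
f2 [ 0.4658 -0.0854  0.085 ] [-0.0454 -0.0608]
t1 [ 0.5419 -0.1244  0.066 ] [ 0.0262 -0.1076]
t2 [ 0.4868 -0.1306  0.066 ] [-0.0293 -0.108 ]
lc1 [0.5455 0.0439 0.1   ] [0.0475 0.0594]
lc2 [0.4505 0.0369 0.06  ] [-0.0476  0.0624]
heel [0.4783 0.2223 0.06  ] [-0.0004  0.2439]
honey [ 0.6032 -0.1089  0.1   ] [ 0.0888 -0.0987]
(569, 180) [ 0.5092 -0.0814  0.0825] [-0.0018 -0.0615]
(646, 176) [ 0.5134 -0.1284  0.0664] [-0.0026 -0.1086]
(646, 150) [ 0.5292 -0.1285  0.0639] [ 0.0131 -0.1104]
(610, 160) [ 0.5252 -0.1089  0.0372] [ 0.0112 -0.0905]
(300, 200) [0.4941 0.0757 0.1064] [-0.0003  0.0964]
(362, 200) [0.4991 0.0422 0.0369] [0.0012 0.0626]
(100, 230) [0.4752 0.1912 0.1084] [-0.0068  0.2133]
(80, 230) [0.4748 0.2022 0.1129] [-0.006   0.2242]
(66, 230) [0.4751 0.2114 0.1063] [-0.0048  0.2333]
```

The stop is in the fourth notch (0.060). The guide's origin is about (0.504, -0.020) with a yaw of about 6.2°. I'll shut the fingers and turn the tool so its x axis lies along the guide's y.

```bash
python3 -m crank '[{"dp":[0,0,0],"delta_rot":[0,0,0.0185],"fingers":-1},{"dp":[0,0,0],"delta_rot":[0,0,0.0185],"fingers":-1},{"dp":[0,0,0],"delta_rot":[0,0,0.0185],"fingers":-1},{"dp":[0,0,0],"delta_rot":[0,0,0.0185],"fingers":-1},{"dp":[0,0,0],"delta_rot":[0,0,0.0185],"fingers":-1},{"dp":[0,0,0],"delta_rot":[0,0,0.0185],"fingers":-1},{"dp":[0,0,0],"delta_rot":[0,0,0.0185],"fingers":-1},{"dp":[0,0,0],"delta_rot":[0,0,0.0185],"fingers":-1},{"dp":[0,0,0],"delta_rot":[0,0,0.0185],"fingers":-1},{"dp":[0,0,0],"delta_rot":[0,0,0.0185],"fingers":-1}]'
cat >> h.py <<'E'
O=np.array([.5045,-.020]); a=np.radians(6.2); gx=np.array([np.cos(a),np.sin(a)]); gy=np.array([-gx[1],gx[0]])
def to(x,y,z):
    s=manip.sense(); p=s['tcp_pos']; T=R.from_quat(s['tool_rot'])
    g=(p[:2]-O); t=np.append(O+x*gx+y*gy,z)
    ax=T.as_matrix(); want=np.column_stack([np.append(gy,0),np.append(gx,0),[0,0,-1.]])
    print('t %.2f guide x,y,z'%s['t'],np.round([g@gx,g@gy,p[2]],4),'dp',np.round(ax.T@(t-p)/.5,4),'rot err deg',np.round(np.degrees((T.inv()*R.from_matrix(want)).as_rotvec()),2),'F',np.round([s['force'][:2]@gx,s['force'][:2]@gy,s['force'][2]],2),'gap',round(s['finger_gap'],3))
E
python3 -c "
from h import *
to(0,-.150,.25)
d=np.load('pics/top0.npy')
for c in [(697,150),(697,175),(697,195),(670,175)]:
  u,v=205+c[0]/4,195+c[1]/4; print(c,world('top',u,v,d[int(round(v)),int(round(u))]))"
```

```text
t: 0.93
tcp_pos: [0.1856, 0.5965, 0.3033]
tool_rot: [0.671, 0.742, -0.001, 0.0]
force: [-0.4, 0.3, -0.3]
finger_gap: -0.002
gripper_force: 0.0
t 0.93 guide x,y,z [-0.2505  0.6473  0.3033] dp [-1.5907  0.5128  0.108 ] rot err deg [-0.04  0.06 -0.42] F [-0.36  0.32 -0.32] gap -0.002
(697, 150) [ 0.5346913 -0.1655393  0.0064399]
(697, 175) [ 0.51728909 -0.16313781  0.02845811]
(697, 195) [ 0.50487463 -0.16302216  0.02975403]
(670, 175) [ 0.51805472 -0.14769855  0.0163597 ]
```

```bash
A='x'; python3 -m crank '[{"dp":[-0.0663,0.0214,0],"delta_rot":[0,0,0],"fingers":-1},{"dp":[-0.0663,0.0214,0],"delta_rot":[0,0,0],"fingers":-1},{"dp":[-0.0663,0.0214,0],"delta_rot":[0,0,0],"fingers":-1},{"dp":[-0.0663,0.0214,0],"delta_rot":[0,0,0],"fingers":-1},{"dp":[-0.0663,0.0214,0],"delta_rot":[0,0,0],"fingers":-1},{"dp":[-0.0663,0.0214,0],"delta_rot":[0,0,0],"fingers":-1},{"dp":[-0.0663,0.0214,0],"delta_rot":[0,0,0],"fingers":-1},{"dp":[-0.0663,0.0214,0],"delta_rot":[0,0,0],"fingers":-1},{"dp":[-0.0663,0.0214,0],"delta_rot":[0,0,0],"fingers":-1},{"dp":[-0.0663,0.0214,0],"delta_rot":[0,0,0],"fingers":-1},{"dp":[-0.0663,0.0214,0],"delta_rot":[0,0,0],"fingers":-1},{"dp":[-0.0663,0.0214,0],"delta_rot":[0,0,0],"fingers":-1}]'
python3 -m crank '[{"dp":[-0.0663,0.0214,0],"delta_rot":[0,0,0],"fingers":-1},{"dp":[-0.0663,0.0214,0],"delta_rot":[0,0,0],"fingers":-1},{"dp":[-0.0663,0.0214,0],"delta_rot":[0,0,0],"fingers":-1},{"dp":[-0.0663,0.0214,0],"delta_rot":[0,0,0],"fingers":-1},{"dp":[-0.0663,0.0214,0],"delta_rot":[0,0,0],"fingers":-1},{"dp":[-0.0663,0.0214,0],"delta_rot":[0,0,0],"fingers":-1},{"dp":[-0.0663,0.0214,0],"delta_rot":[0,0,0],"fingers":-1},{"dp":[-0.0663,0.0214,0],"delta_rot":[0,0,0],"fingers":-1},{"dp":[-0.0663,0.0214,0],"delta_rot":[0,0,0],"fingers":-1},{"dp":[-0.0663,0.0214,0],"delta_rot":[0,0,0],"fingers":-1},{"dp":[-0.0663,0.0214,0],"delta_rot":[0,0,0],"fingers":-1},{"dp":[-0.0663,0.0214,0],"delta_rot":[0,0,-0.001],"fingers":-1}]'
python3 -c "
from h import *
to(0,-.145,.118)"
```

```text
t: 1.93
tcp_pos: [0.3559, 0.2133, 0.3038]
tool_rot: [0.668, 0.744, -0.0, -0.0]
force: [1.7, -0.4, 0.3]
finger_gap: 0.002
gripper_force: 0.0
t: 2.93
tcp_pos: [0.5259, -0.1687, 0.3035]
tool_rot: [0.666, 0.746, -0.0, -0.0]
force: [1.0, 0.4, 0.5]
finger_gap: 0.0
gripper_force: 0.0
t 2.93 guide x,y,z [ 0.0052 -0.1501  0.3035] dp [ 0.01   -0.0101  0.3711] rot err deg [-0.04 -0.04  0.25] F [1.07 0.25 0.5 ] gap 0.0
```

```bash
python3 -m crank '[{"dp":[0.01,-0.0101,0.0464],"delta_rot":[0,0,0.0005],"fingers":-1},{"dp":[0,0,0.0464],"delta_rot":[0,0,0],"fingers":-1},{"dp":[0,0,0.0464],"delta_rot":[0,0,0],"fingers":-1},{"dp":[0,0,0.0464],"delta_rot":[0,0,0],"fingers":-1},{"dp":[0,0,0.0464],"delta_rot":[0,0,0],"fingers":-1},{"dp":[0,0,0.0464],"delta_rot":[0,0,0],"fingers":-1},{"dp":[0,0,0.0464],"delta_rot":[0,0,0],"fingers":-1},{"dp":[0,0,0.0464],"delta_rot":[0,0,0],"fingers":-1},{"dp":[0,0,0],"delta_rot":[0,0,0],"fingers":-1},{"dp":[0,0,0],"delta_rot":[0,0,0],"fingers":-1}]'
python3 -c "
from h import *
to(0,-.125,.118); snap('side','s1'); snap('top','t1')
p=cv2.imread('pics/s1.png')[180:330,240:440]; cv2.imwrite('pics/s1c.png',cv2.resize(p,None,fx=4,fy=4,interpolation=cv2.INTER_CUBIC))"
```

```text
t: 3.77
tcp_pos: [0.5194, -0.1622, 0.1172]
tool_rot: [0.667, 0.745, -0.0, -0.002]
force: [-0.6, -0.4, 1.2]
finger_gap: -0.002
gripper_force: 0.0
t 3.77 guide x,y,z [-0.0005 -0.143   0.1172] dp [ 0.036   0.0011 -0.0015] rot err deg [-0.17 -0.12  0.08] F [-0.66 -0.33  1.19] gap -0.002
```

View pics/s1c.png

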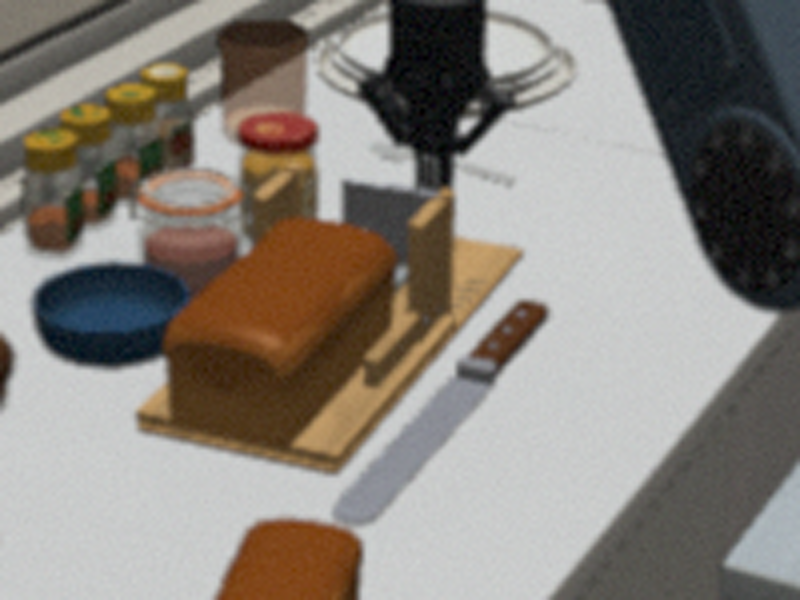

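The side crop shows the shut fingers at (435,175), standing behind the stop plate at (385,215) and clear of the jars. Next I'll approach the tab.

```bash
python3 -m crank '[{"dp":[0.018,0,0],"delta_rot":[0,0,0],"fingers":-1},{"dp":[0.012,0,0],"delta_rot":[0,0,0],"fingers":-1},{"dp":[0.002,0,0],"delta_rot":[0,0,0],"fingers":-1},{"dp":[0.002,0,0],"delta_rot":[0,0,0],"fingers":-1},{"dp":[0.002,0,0],"delta_rot":[0,0,0],"fingers":-1},{"dp":[0.002,0,0],"delta_rot":[0,0,0],"fingers":-1}]'; python3 -c "
from h import *
to(0,-.1,.118)"
python3 -m crank '[{"dp":[0.002,0,0],"delta_rot":[0,0,0],"fingers":-1},{"dp":[0.002,0,0],"delta_rot":[0,0,0],"fingers":-1}]'; python3 -c "
from h import *
to(0,-.1,.118)"
python3 -m crank '[{"dp":[0.002,0,0],"delta_rot":[0,0,0],"fingers":-1},{"dp":[0.002,0,0],"delta_rot":[0,0,0],"fingers":-1}]'; python3 -c "
from h import *
to(0,-.1,.118)"
```

```text
t: 4.37
tcp_pos: [0.5183, -0.1437, 0.1187]
tool_rot: [0.667, 0.745, 0.0, 0.0]
force: [0.1, 0.8, 0.8]
finger_gap: -0.004
gripper_force: 0.0
t 4.37 guide x,y,z [ 0.0004 -0.1244  0.1187] dp [ 0.0489 -0.0006  0.0013] rot err deg [0.04 0.03 0.1 ] F [0.21 0.82 0.81] gap -0.004
t: 4.53
tcp_pos: [0.5179, -0.1418, 0.1183]
tool_rot: [0.667, 0.745, 0.0, 0.0]
force: [0.1, 0.1, -0.2]
finger_gap: -0.001
gripper_force: 0.0
t 4.53 guide x,y,z [ 0.0002 -0.1225  0.1183] dp [ 0.045  -0.0003  0.0007] rot err deg [0.01 0.01 0.08] F [ 0.06  0.05 -0.19] gap -0.001
t: 4.7
tcp_pos: [0.5179, -0.1408, 0.1184]
tool_rot: [0.667, 0.745, -0.001, 0.001]
force: [-2.1, -7.0, -0.7]
finger_gap: -0.001
gripper_force: 3.2
t 4.70 guide x,y,z [ 0.0003 -0.1215  0.1184] dp [ 0.043  -0.0004  0.0007] rot err deg [0.02 0.12 0.15] F [-2.82 -6.71 -0.73] gap -0.001
```

```bash
python3 -m crank '[{"dp":[0.002,0,0],"delta_rot":[0,0,0],"fingers":-1},{"dp":[0.002,0,0],"delta_rot":[0,0,0],"fingers":-1},{"dp":[0.002,0,0],"delta_rot":[0,0,0],"fingers":-1},{"dp":[0.002,0,0],"delta_rot":[0,0,0],"fingers":-1},{"dp":[0.002,0,0],"delta_rot":[0,0,0],"fingers":-1},{"dp":[0.002,0,0],"delta_rot":[0,0,0],"fingers":-1},{"dp":[0.002,0,0],"delta_rot":[0,0,0],"fingers":-1},{"dp":[0.002,0,0],"delta_rot":[0,0,0],"fingers":-1},{"dp":[0.002,0,0],"delta_rot":[0,0,0],"fingers":-1},{"dp":[0.002,0,0],"delta_rot":[0,0,0],"fingers":-1},{"dp":[0,0,0],"delta_rot":[0,0,0],"fingers":-1},{"dp":[0,0,0],"delta_rot":[0,0,0],"fingers":-1}]'; python3 - <<'E'
from h import *
to(0,-.0962,.118); p,d=snap('top','t2')
cv2.imwrite('pics/t2c.png',cv2.resize(cv2.imread('pics/t2.png')[195:295,265:415],None,fx=5,fy=5,interpolation=cv2.INTER_CUBIC))
E
```

```text
t: 5.7
tcp_pos: [0.5165, -0.1294, 0.1182]
tool_rot: [0.667, 0.745, 0.0, -0.0]
force: [0.5, 0.3, -0.0]
finger_gap: -0.002
gripper_force: 0.0
t 5.70 guide x,y,z [ 1.000e-04 -1.101e-01  1.182e-01] dp [ 0.0278 -0.0002  0.0005] rot err deg [-0.01 -0.02  0.11] F [ 0.55  0.28 -0.04] gap -0.002
```

View pics/t2c.png

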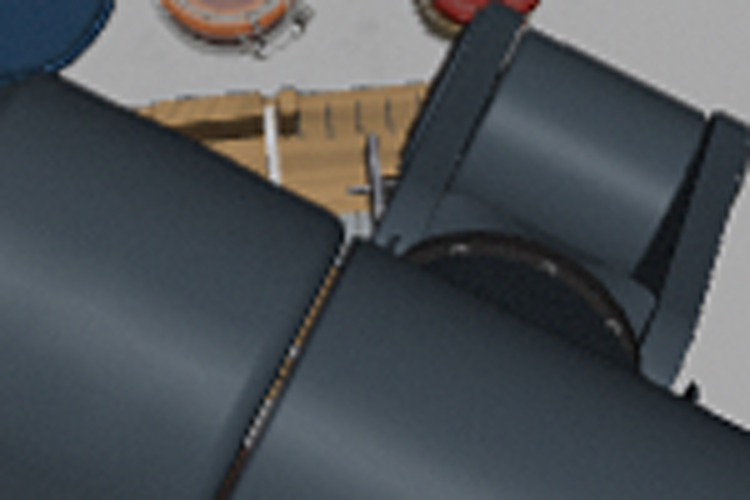

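The plate's upper end at crop (373,135) has moved about 15 mm, and the force is zero. So the stop is in the third notch (0.045), and one notch remains.

```bash
python3 -m crank '[{"dp":[0.002,0,0],"delta_rot":[0,0,0],"fingers":-1},{"dp":[0.002,0,0],"delta_rot":[0,0,0],"fingers":-1},{"dp":[0.002,0,0],"delta_rot":[0,0,0],"fingers":-1},{"dp":[0.002,0,0],"delta_rot":[0,0,0],"fingers":-1},{"dp":[0.002,0,0],"delta_rot":[0,0,0],"fingers":-1}]'; python3 -c "
from h import *
to(0,-.0962,.118)"
python3 -m crank '[{"dp":[0.002,0,0],"delta_rot":[0,0,0],"fingers":-1},{"dp":[0.002,0,0],"delta_rot":[0,0,0],"fingers":-1},{"dp":[0.002,0,0],"delta_rot":[0,0,0],"fingers":-1},{"dp":[0.002,0,0],"delta_rot":[0,0,0],"fingers":-1},{"dp":[0.002,0,0],"delta_rot":[0,0,0],"fingers":-1},{"dp":[0.002,0,0],"delta_rot":[0,0,0],"fingers":-1},{"dp":[0.002,0,0],"delta_rot":[0,0,0],"fingers":-1},{"dp":[0,0,0],"delta_rot":[0,0,0],"fingers":-1},{"dp":[0,0,0],"delta_rot":[0,0,0],"fingers":-1}]'; python3 - <<'E'
from h import *
to(0,-.0962,.118); p,d=snap('top','t3')
cv2.imwrite('pics/t3c.png',cv2.resize(cv2.imread('pics/t3.png')[195:295,265:415],None,fx=5,fy=5,interpolation=cv2.INTER_CUBIC))
E
```

```text
t: 6.17
tcp_pos: [0.5162, -0.1258, 0.1184]
tool_rot: [0.667, 0.745, -0.001, 0.001]
force: [-2.5, -6.1, -0.7]
finger_gap: -0.002
gripper_force: 3.5
t 6.17 guide x,y,z [ 0.0002 -0.1064  0.1184] dp [ 0.0204 -0.0003  0.0007] rot err deg [0.02 0.12 0.16] F [-3.13 -5.8  -0.72] gap -0.002
t: 6.92
tcp_pos: [0.5151, -0.1174, 0.1183]
tool_rot: [0.667, 0.745, 0.0, -0.0]
force: [0.1, -0.5, -0.7]
finger_gap: 0.0
gripper_force: 0.0
t 6.92 guide x,y,z [ 0.     -0.0979  0.1183] dp [ 0.0035 -0.      0.0006] rot err deg [-0.01 -0.04  0.08] F [ 0.08 -0.49 -0.66] gap 0.0
```

View pics/t3c.png

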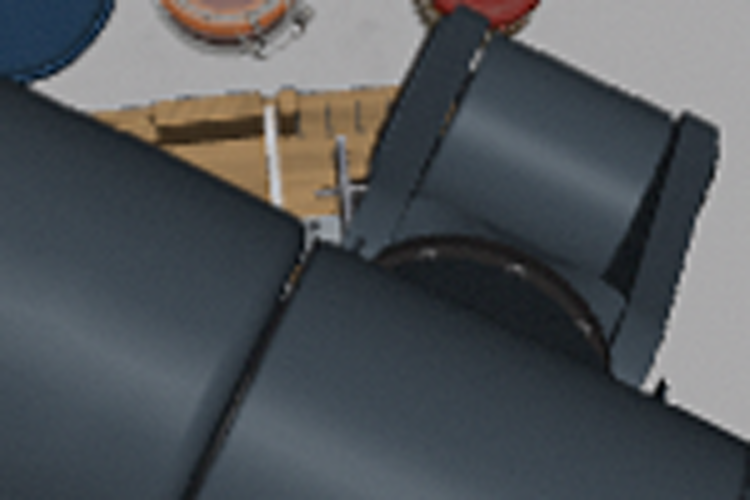

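The plate's end is now at crop (341,138), another 15 mm or so on, with zero force on the fingers. The stop sits in the second notch. I'll back off, lift and cross over to behind the heel.

```bash
python3 -m crank '[{"dp":[-0.02,0,0],"delta_rot":[0,0,0],"fingers":-1},{"dp":[-0.03,0,0],"delta_rot":[0,0,0],"fingers":-1},{"dp":[0,0,-0.045],"delta_rot":[0,0,0],"fingers":-1},{"dp":[0,0,-0.045],"delta_rot":[0,0,0],"fingers":-1},{"dp":[0,0,-0.045],"delta_rot":[0,0,0],"fingers":-1},{"dp":[0,0,-0.045],"delta_rot":[0,0,0],"fingers":-1},{"dp":[0,0,-0.045],"delta_rot":[0,0,0],"fingers":-1},{"dp":[0,0,-0.045],"delta_rot":[0,0,0],"fingers":-1},{"dp":[0,0,-0.045],"delta_rot":[0,0,0],"fingers":-1},{"dp":[0,0,0],"delta_rot":[0,0,0],"fingers":-1}]'
python3 -m crank '[{"dp":[0.07,0,0],"delta_rot":[0,0,0],"fingers":-1},{"dp":[0.07,0,0],"delta_rot":[0,0,0],"fingers":-1},{"dp":[0.07,0,0],"delta_rot":[0,0,0],"fingers":-1},{"dp":[0.07,0,0],"delta_rot":[0,0,0],"fingers":-1},{"dp":[0.07,0,0],"delta_rot":[0,0,0],"fingers":-1},{"dp":[0.07,0,0],"delta_rot":[0,0,0],"fingers":-1},{"dp":[0.07,0,0],"delta_rot":[0,0,0],"fingers":-1},{"dp":[0.07,0,0],"delta_rot":[0,0,0],"fingers":-1},{"dp":[0.07,0,0],"delta_rot":[0,0,0],"fingers":-1},{"dp":[0.07,0,0],"delta_rot":[0,0,0],"fingers":-1},{"dp":[0.07,0,0],"delta_rot":[0,0,0],"fingers":-1},{"dp":[0.07,0,0],"delta_rot":[0,0,0],"fingers":-1}]'
python3 - <<'E'
from h import *
to(0,.290,.122); p,d=snap('top','t4')
cv2.imwrite('pics/t4c.png',cv2.resize(cv2.imread('pics/t4.png')[195:295,205:400],None,fx=4,fy=4,interpolation=cv2.INTER_CUBIC))
E
```

```text
t: 7.8
tcp_pos: [0.5203, -0.1451, 0.2804]
tool_rot: [0.668, 0.745, 0.001, 0.005]
force: [1.7, -0.6, -0.2]
finger_gap: 0.001
gripper_force: 0.0
t: 8.8
tcp_pos: [0.4722, 0.2756, 0.2752]
tool_rot: [0.668, 0.745, -0.0, -0.0]
force: [-0.3, 0.3, -0.2]
finger_gap: -0.002
gripper_force: 0.0
t 8.80 guide x,y,z [-2.000e-04  2.974e-01  2.752e-01] dp [-0.0147  0.0006  0.3064] rot err deg [-0.03  0.02  0.05] F [-0.29  0.38 -0.19] gap -0.002
```

View pics/t4c.png

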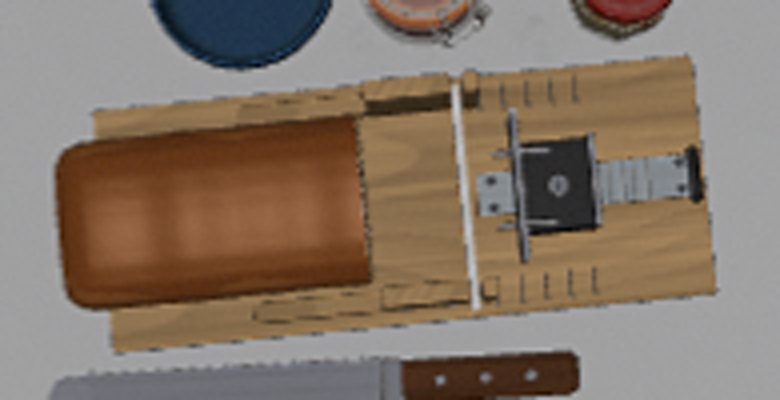

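The stop plate's top edge now runs from (511,110) to (525,262), 30 mm nearer the slot, and the loaf has not moved. I'll go down behind the heel.

```bash
python3 -m crank '[{"dp":[0,0,0.0436],"delta_rot":[0,0,0],"fingers":-1},{"dp":[0,0,0.0436],"delta_rot":[0,0,0],"fingers":-1},{"dp":[0,0,0.0436],"delta_rot":[0,0,0],"fingers":-1},{"dp":[0,0,0.0436],"delta_rot":[0,0,0],"fingers":-1},{"dp":[0,0,0.0436],"delta_rot":[0,0,0],"fingers":-1},{"dp":[0,0,0.0436],"delta_rot":[0,0,0],"fingers":-1},{"dp":[0,0,0.0436],"delta_rot":[0,0,0],"fingers":-1},{"dp":[-0.02,0,0],"delta_rot":[0,0,0],"fingers":-1},{"dp":[-0.02,0,0],"delta_rot":[0,0,0],"fingers":-1},{"dp":[-0.02,0,0],"delta_rot":[0,0,0],"fingers":-1},{"dp":[0,0,0],"delta_rot":[0,0,0],"fingers":-1},{"dp":[0,0,0],"delta_rot":[0,0,0],"fingers":-1}]'; python3 -c "
from h import *
to(0,.2535,.122)"
python3 -m crank '[{"dp":[-0.002,0,0],"delta_rot":[0,0,0],"fingers":-1},{"dp":[-0.002,0,0],"delta_rot":[0,0,0],"fingers":-1},{"dp":[-0.002,0,0],"delta_rot":[0,0,0],"fingers":-1},{"dp":[-0.002,0,0],"delta_rot":[0,0,0],"fingers":-1},{"dp":[-0.002,0,0],"delta_rot":[0,0,0],"fingers":-1},{"dp":[-0.002,0,0],"delta_rot":[0,0,0],"fingers":-1},{"dp":[-0.002,0,0],"delta_rot":[0,0,0],"fingers":-1},{"dp":[-0.002,0,0],"delta_rot":[0,0,0],"fingers":-1},{"dp":[-0.002,0,0],"delta_rot":[0,0,0],"fingers":-1},{"dp":[-0.002,0,0],"delta_rot":[0,0,0],"fingers":-1},{"dp":[-0.002,0,0],"delta_rot":[0,0,0],"fingers":-1},{"dp":[-0.002,0,0],"delta_rot":[0,0,0],"fingers":-1}]'; python3 -c "
from h import *
to(0,.168,.122)"
```

```text
t: 9.85
tcp_pos: [0.4763, 0.2439, 0.1246]
tool_rot: [0.668, 0.744, 0.001, 0.001]
force: [0.6, 0.1, -0.5]
finger_gap: 0.002
gripper_force: 0.0
t 9.85 guide x,y,z [0.0005 0.2654 0.1246] dp [-0.0238 -0.001   0.0051] rot err deg [ 0.15 -0.03 -0.03] F [ 0.57  0.   -0.54] gap 0.002
t: 10.85
tcp_pos: [0.4766, 0.2329, 0.1232]
tool_rot: [0.667, 0.745, -0.0, -0.0]
force: [0.4, 0.5, 1.0]
finger_gap: 0.001
gripper_force: 0.0
t 10.85 guide x,y,z [-0.0005  0.2544  0.1232] dp [-0.1728  0.0007  0.0024] rot err deg [-0.    0.    0.09] F [0.47 0.4  1.  ] gap 0.001
```

```bash
python3 -m crank '[{"dp":[-0.003,0,0],"delta_rot":[0,0,0],"fingers":-1},{"dp":[-0.003,0,0],"delta_rot":[0,0,0],"fingers":-1},{"dp":[-0.004,0,0],"delta_rot":[0,0,0],"fingers":-1},{"dp":[-0.004,0,0],"delta_rot":[0,0,0],"fingers":-1},{"dp":[-0.005,0,0],"delta_rot":[0,0,0],"fingers":-1},{"dp":[-0.005,0,0],"delta_rot":[0,0,0],"fingers":-1},{"dp":[-0.005,0,0],"delta_rot":[0,0,0],"fingers":-1},{"dp":[-0.005,0,0],"delta_rot":[0,0,0],"fingers":-1},{"dp":[-0.005,0,0],"delta_rot":[0,0,0],"fingers":-1},{"dp":[-0.005,0,0],"delta_rot":[0,0,0],"fingers":-1},{"dp":[-0.003,0,0],"delta_rot":[0,0,0],"fingers":-1},{"dp":[-0.003,0,0],"delta_rot":[0,0,0],"fingers":-1}]'; python3 - <<'E'
from h import *
to(0,.1615,.122); p,d=snap('top','t5')
cv2.imwrite('pics/t5c.png',cv2.resize(cv2.imread('pics/t5.png')[195:295,205:400],None,fx=4,fy=4,interpolation=cv2.INTER_CUBIC))
E
```

```text
t: 11.85
tcp_pos: [0.4793, 0.2079, 0.1232]
tool_rot: [0.667, 0.745, -0.0, -0.0]
force: [-0.0, 3.1, 0.2]
finger_gap: 0.002
gripper_force: 1.3
t 11.85 guide x,y,z [-0.0004  0.2293  0.1232] dp [-0.1356  0.0007  0.0024] rot err deg [-0.   -0.    0.08] F [0.3  3.13 0.21] gap 0.002
```

View pics/t5c.png

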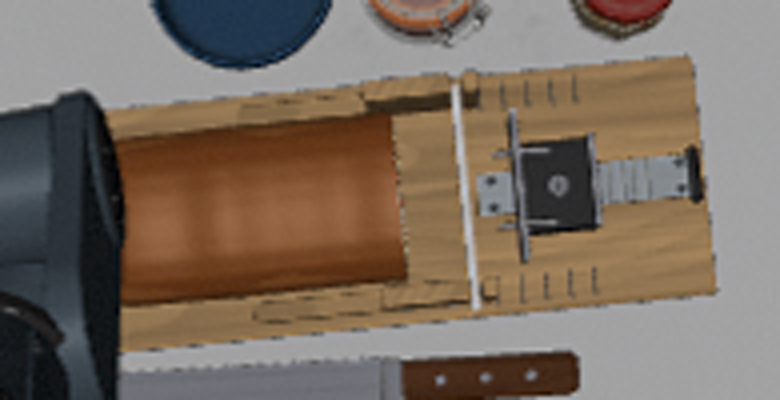

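The cut face has moved about 21 mm, from crop x 358 to 393. The loaf is straight and sliding at about 3 N. Some 70 mm remain.

```bash
python3 -m crank '[{"dp":[-0.005,0,0],"delta_rot":[0,0,0],"fingers":-1},{"dp":[-0.005,0,0],"delta_rot":[0,0,0],"fingers":-1},{"dp":[-0.005,0,0],"delta_rot":[0,0,0],"fingers":-1},{"dp":[-0.005,0,0],"delta_rot":[0,0,0],"fingers":-1},{"dp":[-0.005,0,0],"delta_rot":[0,0,0],"fingers":-1},{"dp":[-0.005,0,0],"delta_rot":[0,0,0],"fingers":-1},{"dp":[-0.005,0,0],"delta_rot":[0,0,0],"fingers":-1},{"dp":[-0.005,0,0],"delta_rot":[0,0,0],"fingers":-1},{"dp":[-0.005,0,0],"delta_rot":[0,0,0],"fingers":-1},{"dp":[-0.005,0,0],"delta_rot":[0,0,0],"fingers":-1},{"dp":[-0.005,0,0],"delta_rot":[0,0,0],"fingers":-1},{"dp":[-0.005,0,0],"delta_rot":[0,0,0],"fingers":-1}]'
python3 -m crank '[{"dp":[-0.005,0,0],"delta_rot":[0,0,0],"fingers":-1},{"dp":[-0.005,0,0],"delta_rot":[0,0,0],"fingers":-1},{"dp":[-0.005,0,0],"delta_rot":[0,0,0],"fingers":-1},{"dp":[-0.005,0,0],"delta_rot":[0,0,0],"fingers":-1},{"dp":[-0.005,0,0],"delta_rot":[0,0,0],"fingers":-1},{"dp":[-0.005,0,0],"delta_rot":[0,0,0],"fingers":-1},{"dp":[-0.005,0,0],"delta_rot":[0,0,0],"fingers":-1},{"dp":[-0.005,0,0],"delta_rot":[0,0,0],"fingers":-1},{"dp":[-0.003,0,0],"delta_rot":[0,0,0],"fingers":-1},{"dp":[-0.003,0,0],"delta_rot":[0,0,0],"fingers":-1},{"dp":[-0.002,0,0],"delta_rot":[0,0,0],"fingers":-1},{"dp":[-0.002,0,0],"delta_rot":[0,0,0],"fingers":-1}]'; python3 - <<'E'
from h import *
to(0,.1585,.122); p,d=snap('top','t6')
cv2.imwrite('pics/t6c.png',cv2.resize(cv2.imread('pics/t6.png')[205:275,280:380],None,fx=8,fy=8,interpolation=cv2.INTER_CUBIC))
E
```

```text
t: 12.9
tcp_pos: [0.4826, 0.178, 0.1232]
tool_rot: [0.667, 0.745, -0.0, -0.0]
force: [0.2, 2.9, -0.2]
finger_gap: 0.0
gripper_force: 1.3
t: 13.9
tcp_pos: [0.4853, 0.1534, 0.1232]
tool_rot: [0.667, 0.745, -0.0, -0.0]
force: [-0.3, 3.1, -1.5]
finger_gap: -0.004
gripper_force: 1.3
t 13.90 guide x,y,z [-0.0004  0.1744  0.1232] dp [-0.0319  0.0007  0.0024] rot err deg [-0.   -0.    0.09] F [-0.02  3.07 -1.49] gap -0.004
```

View pics/t6c.png

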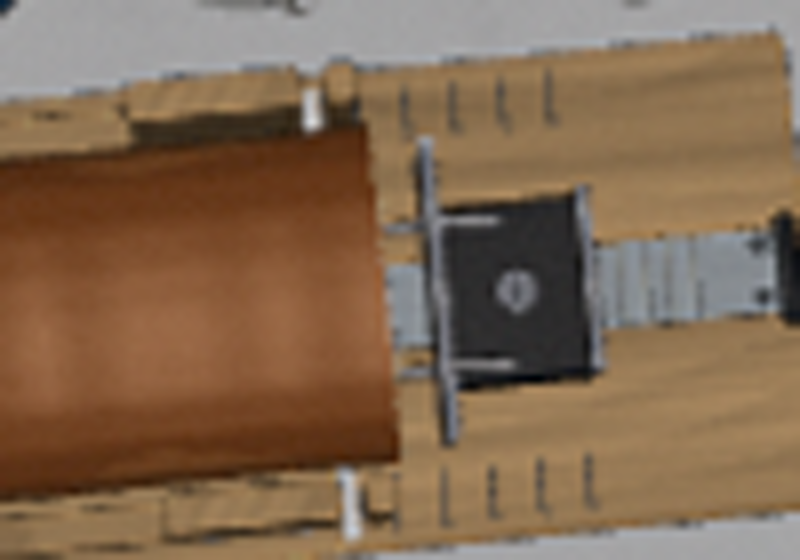

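The crop shows the loaf face at x≈382 and the stop plate at x≈431, a gap of about 14 mm. From here I'll creep with force checks.

```bash
python3 -m crank '[{"dp":[-0.003,0,0],"delta_rot":[0,0,0],"fingers":-1},{"dp":[-0.003,0,0],"delta_rot":[0,0,0],"fingers":-1},{"dp":[-0.003,0,0],"delta_rot":[0,0,0],"fingers":-1},{"dp":[-0.003,0,0],"delta_rot":[0,0,0],"fingers":-1},{"dp":[-0.002,0,0],"delta_rot":[0,0,0],"fingers":-1},{"dp":[-0.002,0,0],"delta_rot":[0,0,0],"fingers":-1},{"dp":[-0.002,0,0],"delta_rot":[0,0,0],"fingers":-1},{"dp":[-0.002,0,0],"delta_rot":[0,0,0],"fingers":-1}]' >/dev/null; python3 -c "
from h import *
to(0,.160,.122)"
python3 -m crank '[{"dp":[-0.001,0,0],"delta_rot":[0,0,0],"fingers":-1},{"dp":[-0.001,0,0],"delta_rot":[0,0,0],"fingers":-1}]' >/dev/null; python3 -c "
from h import *
to(0,.160,.122)"
python3 -m crank '[{"dp":[-0.001,0,0],"delta_rot":[0,0,0],"fingers":-1},{"dp":[-0.001,0,0],"delta_rot":[0,0,0],"fingers":-1}]' >/dev/null; python3 -c "
from h import *
to(0,.160,.122)"
```

```text
t 14.62 guide x,y,z [-0.0003  0.1644  0.1232] dp [-0.0089  0.0006  0.0024] rot err deg [ 0.   -0.    0.09] F [ 0.78  2.46 -0.58] gap 0.0
t 14.78 guide x,y,z [-0.0003  0.1634  0.1232] dp [-0.0069  0.0007  0.0024] rot err deg [-0.   -0.    0.08] F [ 0.7   2.11 -0.19] gap 0.003
t 14.95 guide x,y,z [-0.0003  0.1625  0.1232] dp [-0.005   0.0007  0.0024] rot err deg [-0.   -0.    0.09] F [-0.35  2.21 -0.81] gap 0.002
```

```bash
python3 -m crank '[{"dp":[-0.001,0,0],"delta_rot":[0,0,0],"fingers":-1},{"dp":[-0.001,0,0],"delta_rot":[0,0,0],"fingers":-1}]' >/dev/null; python3 -c "
from h import *
to(0,.160,.122)"
python3 -m crank '[{"dp":[-0.001,0,0],"delta_rot":[0,0,0],"fingers":-1}]' >/dev/null; python3 -c "
from h import *
to(0,.160,.122)"
python3 -m crank '[{"dp":[-0.001,0,0],"delta_rot":[0,0,0],"fingers":-1}]' >/dev/null; python3 -c "
from h import *
to(0,.160,.122)"
```

```text
t 15.12 guide x,y,z [-0.0003  0.1615  0.1232] dp [-0.003   0.0007  0.0024] rot err deg [-0.    0.    0.09] F [ 0.62  2.13 -0.4 ] gap 0.001
t 15.20 guide x,y,z [-0.0003  0.161   0.1232] dp [-0.002   0.0006  0.0024] rot err deg [-0.    0.    0.09] F [ 0.21  2.68 -0.52] gap 0.002
t 15.28 guide x,y,z [-0.0003  0.1605  0.1232] dp [-0.001   0.0006  0.0024] rot err deg [-0.    0.    0.09] F [-0.83  2.16 -0.46] gap -0.0
```

```bash
python3 -m crank '[{"dp":[-0.001,0,0],"delta_rot":[0,0,0],"fingers":-1}]' >/dev/null; python3 -c "
from h import *
to(0,.160,.122)"
python3 -m crank '[{"dp":[-0.001,0,0],"delta_rot":[0,0,0],"fingers":-1}]' >/dev/null; python3 -c "
from h import *
to(0,.160,.122); p,d=snap('top','t7')
cv2.imwrite('pics/t7c.png',cv2.resize(cv2.imread('pics/t7.png')[205:275,280:380],None,fx=8,fy=8,interpolation=cv2.INTER_CUBIC))"
```

```text
t 15.37 guide x,y,z [-0.0003  0.16    0.1232] dp [0.     0.0006 0.0024] rot err deg [0.   0.   0.09] F [-0.7   3.29 -0.81] gap -0.001
t 15.45 guide x,y,z [-0.0002  0.1596  0.1232] dp [0.0007 0.0005 0.0024] rot err deg [ 0.01 -0.02  0.07] F [0.57 4.31 0.26] gap -0.003
```

View pics/t7c.png

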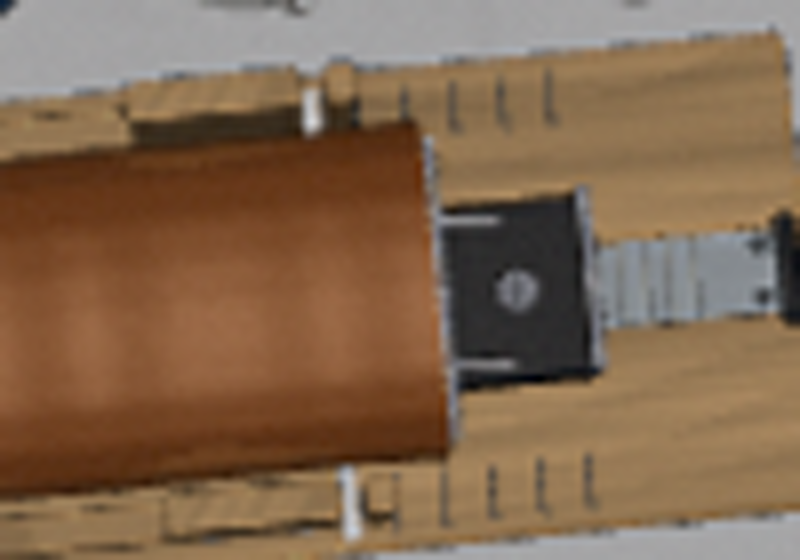

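The cut face now lies along the stop plate, from (432,135) to (452,445). The tab is unmoved at x≈590, and the force has just risen to 4.3 N, so they touch. I'll back away and check the result.

```bash
python3 -m crank '[{"dp":[0.004,0,0],"delta_rot":[0,0,0],"fingers":-1},{"dp":[0.02,0,0],"delta_rot":[0,0,0],"fingers":-1},{"dp":[0.04,0,0],"delta_rot":[0,0,0],"fingers":-1},{"dp":[0.04,0,0],"delta_rot":[0,0,0],"fingers":-1},{"dp":[0.04,0,0],"delta_rot":[0,0,0],"fingers":-1},{"dp":[0.04,0,-0.04],"delta_rot":[0,0,0],"fingers":-1},{"dp":[0.04,0,-0.04],"delta_rot":[0,0,0],"fingers":-1},{"dp":[0.04,0,-0.04],"delta_rot":[0,0,0],"fingers":-1},{"dp":[0.04,0,-0.04],"delta_rot":[0,0,0],"fingers":-1},{"dp":[0,0,0],"delta_rot":[0,0,0],"fingers":-1},{"dp":[0,0,0],"delta_rot":[0,0,0],"fingers":-1},{"dp":[0,0,0],"delta_rot":[0,0,0],"fingers":-1}]'; python3 - <<'E'
from h import *
a=manip.snapshot('top')[0].astype(int); b=cv2.imread('pics/t7.png')[:,:,::-1].astype(int)
cv2.imwrite('pics/t8.png',a[:,:,::-1])
dd=np.abs(a-b).max(2)[205:290,295:400]; print('changed px near stop',(dd>45).sum(), dd.max())
to(0,.2,.122)
E
```

```text
t: 16.5
tcp_pos: [0.4695, 0.2892, 0.2026]
tool_rot: [0.667, 0.745, -0.001, -0.0]
force: [-0.3, -0.2, -0.3]
finger_gap: 0.002
gripper_force: 0.0
changed px near stop 0 39
t 16.55 guide x,y,z [-0.0015  0.3107  0.2021] dp [-0.2213  0.0031  0.1605] rot err deg [-0.15  0.07  0.08] F [ 0.35  0.03 -0.53] gap 0.0[ WARN:0@1.486] global loadsave.cpp:1063 imwrite_ Unsupported depth image for selected encoder is fallbacked to CV_8U.
```

Nothing changed near the stop after the retreat, and the arm is clear. I'll hand the job in.

```bash
python3 -c "
from station import manip
print(manip.sign_off())"
```

```text
the job is handed in; nothing more can be done
None
```

The job is handed in: the camera shows the stop in the second notch with the loaf's cut face against it, and the arm had backed clear; the hand-in returned no verdict.

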